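# Free a pressed book: reverse the ratchet and wind the press open

## Robot

A 6-joint arm with a two-finger parallel gripper is mounted at the origin on the work surface. World frame = base frame: x ahead of the robot, y to its left, z up, the work surface at z = 0. Lengths are in m, angles in rad, forces in N, time in s.
With the tool pointing down it reaches from about 0.35 to 0.85 m from the base axis. Payload 8.1 kg.
Tool frame: the origin (TCP) lies between the finger pads; the fingertips stand 17 mm ahead of it and the grasp point (between the pads) lies 2 mm behind it; z points along the fingers, y is the line along which they close (so a half turn about z gives the same grasp; the last joint's range is limited). The gripper opens to 85 mm and grips with 20 to 120 N. Pads are 22 mm wide; open, the fingers measure 114 mm over their backs; the gripper's body (76 mm by 85 mm) begins 54 mm behind the grasp point. The pads swing forward as they close: fully open they stand 13 mm farther back than shut.
Start: joints at [-1.379, 0.13, 1.488, -0, 1.523, -0.085], TCP at [0.164, -0.577, 0.248] pointing down, gripper open.
Joint ranges: [-2.96, 2.96], [-0.89, 2.26], [0.02, 2.5], [-1.34, 4.48], [0, 2.73], [-2.66, 2.66]. Speed limits (rad/s): [2.39, 2.39, 2.79, 3.14, 3.14, 3.14].

## Interface

Orientations are given as a unit quaternion [x, y, z, w].
In Python, from station import env, viewer, finish_job gives the robot as it stands.
- The arm moves only by the shell command python3 -m inch 'ROWS' [FORCE]. ROWS is JSON, a list that holds one entry, the list of rows, each a list of 5 numbers: the closure in counts, from 0 (fully open) to 255 (shut), then the shift along the tool's x, y, z in cm, then the turn about the tool's z in degrees. A call has 1 to 20 rows; each row shifts and turns the commanded pose from where the row before left it, along the tool's axes as they then stand; what a row does not reach is not made up. A row lasts 1/10 s, in which the tool goes at most 50 mm and 8.59 degrees, less where a joint would pass 70% of its speed; a pose out of reach is approached as far as the arm can. A call is refused whole if a number of a shift passes 5 or a number of a turn 8.59, either way. A call with a gripper value outside its range is refused whole. The fingers move at their own pace and stop on an object; FORCE is the grip in N (left out, the last holds). Time passes only in rows, so rows that do not move let the fingers close. It gives the time, the measured TCP pose, the force, the opening and the grip force at its end, in the units of the state.
- env.observe(): the state, without advancing time (a new reading comes with each control period).
- viewer.get_image(name): name is "scene" or "top"; returns the picture (384x512x3 uint8, red, green, blue); there is no depth.
- viewer.camera_params(name): a dict with "K" (3x3 intrinsics, pixels), "k1" (the pictures are not rectified: a ray, as slopes to the right and down, at radius r is drawn at 1 + k1 r^2 times it, then the intrinsics apply), "cam_to_world" (4x4, takes a point from camera to world coordinates). Camera axes: x right, y down, z forward; pixel columns grow to the right and rows downward; lengths in m; the calibration is good to about 2 mm. A picture is of the moment at which its call begins. camera_params takes no time and is no camera call.
- finish_job(): hands the job in; it is judged then, once.
The state is a dict: "time": time; "joints": joint angles; "qd": joint speeds; "joint_efforts": joint torques, N m; "position": TCP position; "tool_rot": TCP orientation; "ft_force": force on the tool from outside, world axes, zero at the start; "ft_torque": the same for the moment, N m; "opening": finger opening in m; "finger_force": force on a finger pad.
Only numpy, scipy, OpenCV 4.12 (cv2) and the standard library are available. Lean on these libraries where they do the work, as an engineer would, in place of code of your own. Each camera call takes 0.05 s, during which the arm holds its last target. There are 200 camera calls.

## Task

The book in the ratchet press is dry. Flip the ratchet's thumb lever fully over to the loosening side, then swing the wooden-gripped handle back and forth until the pressing plate has risen at least 10 mm off the book; leave the lever on the loosening side, and let go of the press.

Things in the scene. Friction and masses are not known exactly. Their poses are not given: they have to be found in the camera images.
- press: The ratchet press, fixed: green 170 x 200 mm base, two steel columns, green crosshead (top 130 mm high), vertical screw with a toothed wheel and flat handle on top; a blue-spined book clamped in it. (The dark iron press with T-bar and brass balls is not it.) Origin: on the table, on the screw's axis; z up. Its -x side faces the robot within 15 degrees; +y is then on the robot's left.
- press_axis (a point): Point on the vertical screw axis about which the handle turns, 164 mm above the table, at the level of the thumb lever's top face.
- handle_grip (a point): Point on the axis of the upright round wooden grip at the handle's end: 22 mm in diameter, 161 to 215 mm above the table, this point at 190 mm, 150 mm from the screw axis. The flat steel handle below it is 24 mm wide, its top at 157 mm. Nothing else as tall as the grip stands within 60 mm of it.
- pawl_peg (a point): Point (180 mm above the table) on the axis of the upright round steel peg at the free end of the thumb lever: 12 mm in diameter, 164 to 192 mm above the table. The lever is a flat steel bar pivoted on the handle 60 mm from the screw axis towards the grip and reaching back over the screw: the peg stands 23 to 25 mm to one side of the screw axis, across the handle.
- pawl (a joint): Thumb lever angle on the handle, rad: stop at -0.42 fully tightening, stop at +0.42 fully loosening (works from about 0.35). It is stiff (2.5 N at the peg) and stays where left. From - to + the peg travels 49 mm across the handle, to the left for one at the grip who looks towards the screw (to +y of the press if the handle is at 0). Moving it hardly turns the handle.
- handle (a joint): Handle angle about the screw, rad, + counter-clockwise from above; at 0 it points to the press's -x; stops at -0.65 and +0.65; stays where left. At loosening the + swing turns the screw (4 to 6 N at the grip), the - swing clicks back freely; 24 teeth, so up to 0.26 rad of a swing is lost before a tooth catches. At tightening the + swing is free and the - swing blocked by the clamped book.
- platen (a joint): Height of the pressing plate (dark steel, 140 x 145 x 12 mm) above the book, m: 0 clamped, 0.024 fully up. It rises 4 mm per radian that the screw turns.

How it is judged:
By the outcome, as a careful person would: the job done as asked, in the order asked, and still so for the second after the job is handed in, with the robot touching nothing.
It also fails if it takes over 61 s, if anything falls off the work surface, if the arm or the gripper's body presses on something with over 40 N, if the wrist force passes 120 N, or if a joint passes its speed limit or range.

## Working session

There is one attempt and no reset: what is moved stays moved. The work goes in short steps, Python scripts to look and compute and a shell command to move; the robot and the scene stay as the last step left them, time stands still between calls to the robot, and variables do not carry over. Pictures are saved under pics/ and viewed, at most 10 in all, crops included, and the job is handed in when it is done.

```bash
mkdir -p pics; ls
cat > h.py <<'E'
import numpy as np, cv2
from station import env, viewer
def ray(n,u,v):
    p=viewer.camera_params(n);K=np.array(p["K"]);T=np.array(p["cam_to_world"])
    d=cv2.undistortPoints(np.array([[[u,v]]],float),K,np.array([p["k1"],0,0,0.]))[0,0]
    return T[:3,3],T[:3,:3]@np.array([d[0],d[1],1.])
def onz(n,u,v,z):
    o,d=ray(n,u,v);return o+d*(z-o[2])/d[2]
def tri(a,b):
    o1,d1=ray(*a);o2,d2=ray(*b)
    s=np.linalg.lstsq(np.c_[d1,-d2],o2-o1,rcond=None)[0]
    p,q=o1+s[0]*d1,o2+s[1]*d2
    return (p+q)/2,np.linalg.norm(p-q)
E
python3 - <<'E'
from h import *
for n in("scene","top"):
    im=viewer.get_image(n);np.save(f"pics/{n}1.npy",im);cv2.imwrite(f"pics/{n}1.png",cv2.resize(im[:,:,::-1],(800,600),interpolation=cv2.INTER_CUBIC))
    p=viewer.camera_params(n);print(n,np.round(p["cam_to_world"],2).tolist(),p["K"])
s=env.observe();print(s)
E
```

```text
pics
scene [[0.36, 0.66, -0.65, 1.0], [0.93, -0.25, 0.26, -0.21], [0.01, -0.71, -0.71, 0.62], [0.0, 0.0, 0.0, 1.0]] [[367.08131294   0.         254.54998504]
 [  0.         367.08131294 197.57002905]
 [  0.           0.           1.        ]]
top [[0.01, -1.0, 0.09, 0.47], [-1.0, -0.01, -0.01, -0.02], [0.01, -0.09, -1.0, 0.89], [0.0, 0.0, 0.0, 1.0]] [[397.74483789   0.         250.76651645]
 [  0.         397.74483789 191.06044717]
 [  0.           0.           1.        ]]
{'time': 0.1, 'joints': array([-1.37935717e+00,  1.31105368e-01,  1.48919124e+00,  2.79090097e-05,
        1.52301697e+00, -8.53930938e-02]), 'qd': array([ 0.00099306, -0.00118169, -0.00514944, -0.0012964 , -0.00107512,
        0.00209606]), 'joint_efforts': array([ 1.16106636e-03, -5.70953500e+01, -5.01942158e+01, -7.99944337e-05,
        8.21332389e-03,  3.12342740e-05]), 'position': array([ 0.16392896, -0.57667202,  0.24732608]), 'tool_rot': array([ 9.90435500e-01,  1.37973838e-01, -3.16843783e-05, -8.59988839e-04]), 'ft_force': array([-0.4144212 ,  0.39647341, -0.05376624]), 'ft_torque': array([0.01347291, 0.00631603, 0.01093019]), 'finger_force': 0.0, 'opening': 0.08551180963032219}
```

View pics/scene1.png

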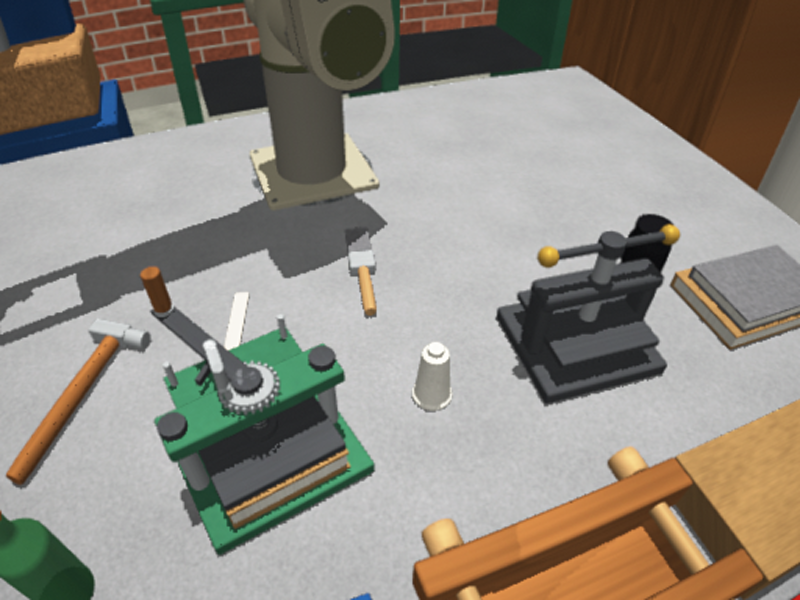

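View pics/top1.png

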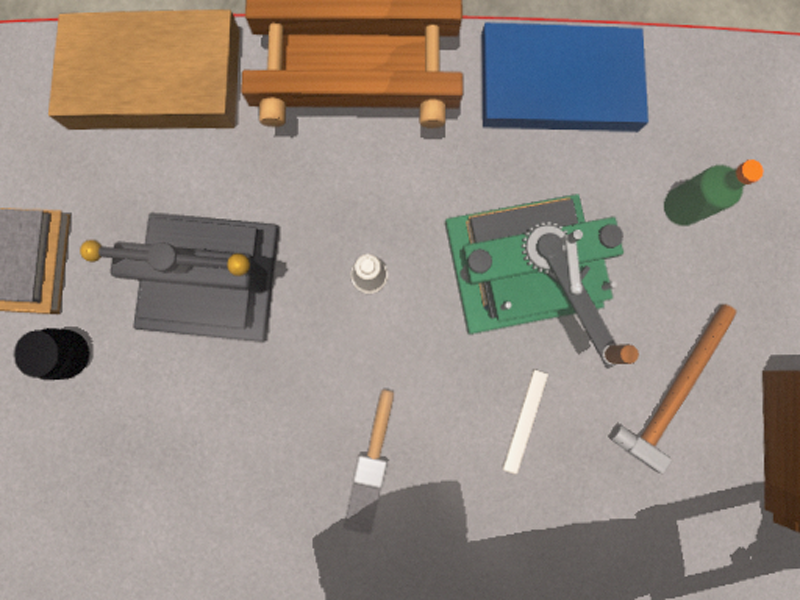

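The top view shows the green press: screw at about (548,247), grip top about (625,353), and the peg at (577,236). The peg is on the right as seen from the grip, so the lever is on the tightening side. The scene view shows the grip top at about (152,272) and the peg top at (210,346). I'll crop both for accurate pixels.

Run:
```python
from h import *
a=np.load("pics/scene1.npy")[160:270,75:225];b=np.load("pics/top1.npy")[120:245,280:420]
f=lambda i,s:cv2.resize(i[:,:,::-1],None,fx=s,fy=s,interpolation=cv2.INTER_CUBIC)
A=f(a,4);B=f(b,4);print(A.shape,B.shape)
cv2.imwrite("pics/c1.png",A);cv2.imwrite("pics/c2.png",B)
```

```text
(440, 600, 3) (500, 560, 3)
```

View pics/c1.png

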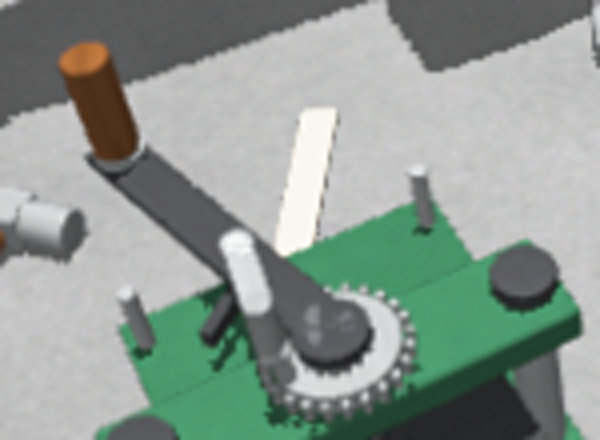

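View pics/c2.png

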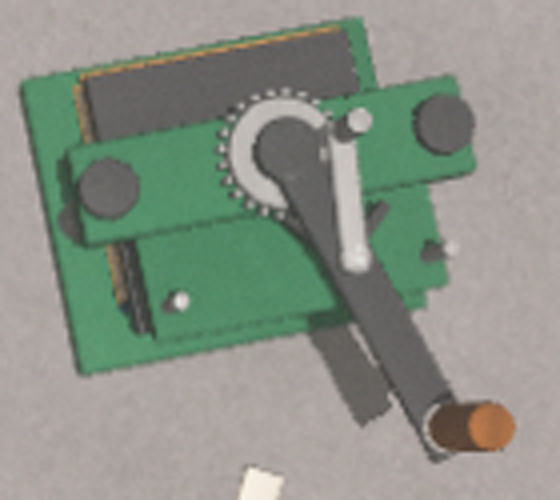

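c1: grip top (86,57), peg top (238,241), hub about (335,322). c2: grip top (492,426), peg top (360,121), hub (293,148), column nuts (109,188) and (444,124).

Run:
```python
from h import *
s=lambda u,v:("scene",75+u/4-.375,160+v/4-.375)
t=lambda u,v:("top",280+u/4-.375,120+v/4-.375)
P={}
for n,a,b in(("grip",(86,57),(492,426)),("peg",(238,241),(360,121)),("hub",(335,322),(293,148))):
    p,e=tri(s(*a),t(*b));P[n]=p;print(n,p.round(4),"gap",round(e,4))
n1=onz(*t(109,188),.135);n2=onz(*t(444,124),.135);print("nuts",n1.round(3),n2.round(3),((n1+n2)/2).round(4))
l=(n1-n2)[:2];yaw=np.arctan2(-l[0],l[1]);print("press yaw",yaw)
h=(n1+n2)[:2]/2
for ax in(h,P["hub"][:2]):
    d=P["grip"][:2]-ax;r=np.linalg.norm(d);a=np.arctan2(d[1],d[0]);print("R",r,"dir",a,"handle",a-np.pi-yaw+2*np.pi*(a<0))
    u=d/r;v=np.array([-u[1],u[0]]);w=P["peg"][:2]-ax;print("peg radial,lateral(+ccw)",w@u,w@v)
```

```text
grip [ 0.4813 -0.2896  0.2135] gap 0.002
peg [ 0.6134 -0.2376  0.2157] gap 0.0071
hub [ 0.6126 -0.2173  0.1584] gap 0.0044
nuts [ 0.596 -0.135  0.135] [ 0.63  -0.302  0.135] [ 0.6127 -0.2185  0.135 ]
press yaw 0.2031511421726256
R 0.14933928940905347 dir -2.645868493252754 handle 0.29257301816441306
peg radial,lateral(+ccw) 0.00840117077278145 0.017156006571220427
R 0.1498466674132931 dir -2.6382797704781282 handle 0.30016174093903913
peg radial,lateral(+ccw) 0.009042797908194854 0.018225042622581265
```

The bright bar in c1 ending at (238,241) is the lever's pivot end. The peg itself is the darker post below it, with its top near (257,312). I'll re-check that.

```bash
python3 - <<'E'
from h import *
s=lambda u,v:("scene",75+u/4-.375,160+v/4-.375)
t=lambda u,v:("top",280+u/4-.375,120+v/4-.375)
ax=np.array([.6126,-.2178]);g=np.array([.4813,-.2896])
d=g-ax;u=d/np.linalg.norm(d);v=np.array([-u[1],u[0]])
for a in((255,306),(257,312),(262,320)):
  p,e=tri(s(*a),t(360,121));w=p[:2]-ax;print(p.round(4),e.round(4),w@u,w@v)
p=onz(*t(360,121),.192);w=p[:2]-ax;print("top@.192",p.round(4),w@u,w@v)
T=np.arctan2(-u[1],-u[0]);print("tool yaw wanted deg (x away from grip toward screw)",np.degrees(T))
o=env.observe();from scipy.spatial.transform import Rotation as R
M=R.from_quat(o["tool_rot"]).as_matrix();print(M.round(3).tolist())
x=M[:2,0];y=M[:2,1];print("now deg",np.degrees(np.arctan2(x[1],x[0])))
E
python3 - <<'E'
import cv2
i=cv2.imread("pics/c1.png")[220:440,180:420];cv2.imwrite("pics/c3.png",cv2.resize(i,None,fx=2.5,fy=2.5))
E
```

```text
[ 0.6198 -0.2425  0.1875] 0.0008 0.0055426983318375995 0.025081443739294107
[ 0.6204 -0.2428  0.1848] 0.0017 0.005180052921422019 0.025715814196314992
[ 0.6213 -0.2429  0.1812] 0.0038 0.004415482908942589 0.02622977151385588
top@.192 [ 0.6188 -0.2415  0.192 ] 0.005925857017105333 0.023728896556397185
tool yaw wanted deg (x away from grip toward screw) 28.671571881618213
[[0.962, 0.273, -0.0], [0.273, -0.962, 0.002], [0.0, -0.002, -1.0]]
now deg 15.861233108808648
```

View pics/c3.png

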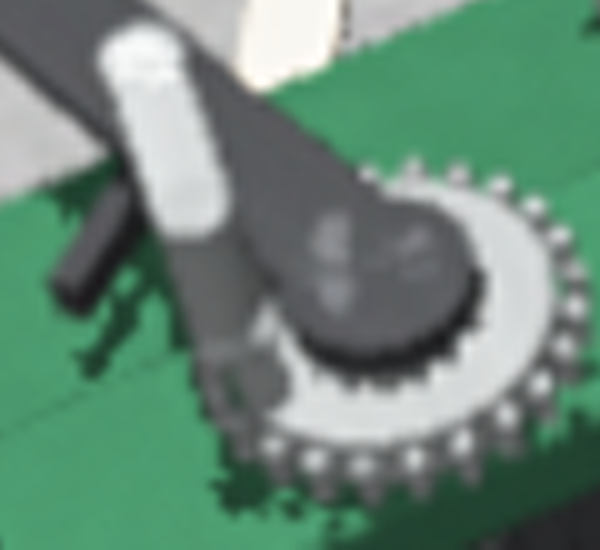

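Lengths, heights and radii check out: R is 150 mm, peg offset 24 mm, heights 190 and 213 mm. The handle is at about +0.3. Now I'll raise the tool, turn it to line up with the handle, and go above the peg.

```bash
cat > st.py <<'E'
from h import *
import sys
from scipy.spatial.transform import Rotation as R
o=env.observe();M=R.from_quat(o["tool_rot"]).as_matrix();p=o["position"]
t=np.array([float(a) for a in sys.argv[1:4]]) if len(sys.argv)>3 else p
print("t",round(o["time"],2),"p",p.round(4),"yaw",np.degrees(np.arctan2(M[1,0],M[0,0])).round(2),"to go cm",(M.T@(t-p)*100).round(2),"F",o["ft_force"].round(1),"open",round(o["opening"],4),"j",o["joints"].round(2))
E
python3 -m inch '[[[0,0,0,-3,-8.5],[0,0,0,-2,-4.3],[0,4,-0.54,0,0],[0,4,-0.54,0,0],[0,4,-0.54,0,0],[0,4,-0.54,0,0],[0,4,-0.54,0,0],[0,4,-0.54,0,0],[0,4,-0.54,0,0],[0,4,-0.54,0,0],[0,4,-0.54,0,0],[0,4,-0.54,0,0],[0,4,-0.54,0,0],[0,4,-0.54,0,0],[0,3,-0.4,0,0],[0,0,0,0,0],[0,0,0,0,0]]]' 20
python3 st.py 0.619 -0.2417 0.187
```

```text
time: 1.8
position: [0.5785, -0.2716, 0.2974]
tool_rot: [0.969, 0.248, -0.001, -0.0]
ft_force: [-0.5, -0.1, -0.2]
opening: 0.0851
finger_force: 0.0
t 1.8 p [ 0.5785 -0.2716  0.2974] yaw 28.75 to go cm [ 5.   -0.66 11.04] F [-0.5 -0.1 -0.2] open 0.0851 j [-0.52  0.22  1.3  -0.    1.62  0.55]
```

```bash
python3 -m inch '[[[100,3,-0.4,0,0],[100,2,-0.26,0,0],[100,0,0,3,0],[100,0,0,3,0],[100,0,0,0,0],[100,0,0,0,0]]]'
python3 st.py 0.619 -0.2417 0.187
python3 - <<'E'
from h import *
a=viewer.get_image("scene")[140:270,60:230];b=viewer.get_image("top")[90:245,260:420]
cv2.imwrite("pics/d.png",np.hstack([cv2.resize(a,(390,300)),cv2.resize(b,(400,300))])[:,:,::-1])
E
```

```text
time: 2.4
position: [0.618, -0.2432, 0.2381]
tool_rot: [0.969, 0.247, -0.001, -0.001]
ft_force: [0.7, 1.0, 1.2]
opening: 0.052
finger_force: 0.0
t 2.4 p [ 0.618  -0.2432  0.2381] yaw 28.58 to go cm [ 0.16 -0.08  5.11] F [0.7 1.  1.2] open 0.052 j [-0.45  0.31  1.3  -0.    1.53  0.62]
```

View pics/d.png

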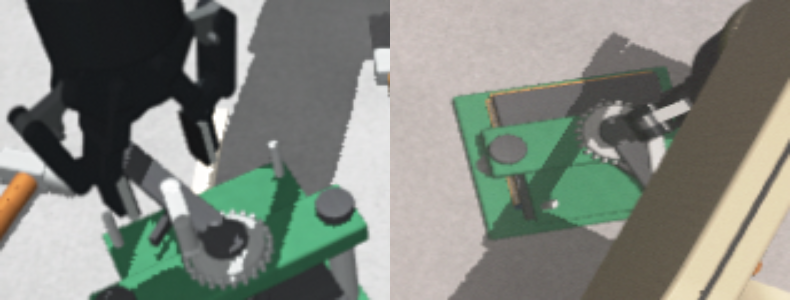

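The scene view shows the open fingers above and around the peg's line, and nothing is in contact. Next I descend and close on the peg.

```bash
python3 -m inch '[[[100,0.15,-0.1,2,0],[100,0,0,2,0],[100,0,0,1.1,0],[100,0,0,0,0],[190,0,0,0,0],[255,0,0,0,0],[255,0,0,0,0],[255,0,0,0,0],[255,0,0,0,0]]]' 25
python3 st.py 0.619 -0.2417 0.187
```

```text
time: 3.4
position: [0.6208, -0.2412, 0.189]
tool_rot: [0.969, 0.248, 0.001, 0.001]
ft_force: [1.0, -0.8, 6.2]
opening: 0.0107
finger_force: 24.8
t 3.4 p [ 0.6208 -0.2412  0.189 ] yaw 28.66 to go cm [-0.18 -0.05  0.2 ] F [ 1.  -0.8  6.2] open 0.0107 j [-0.45  0.34  1.36 -0.    1.44  0.62]
```

```bash
python3 -m inch '[[[255,0,0,-0.25,0],[255,0.18,-0.5,0,0],[255,0.14,-0.5,0,0],[255,0.1,-0.5,0,0],[255,0.05,-0.5,0,0],[255,0.02,-0.5,0,0],[255,-0.02,-0.5,0,0],[255,-0.05,-0.5,0,0],[255,-0.1,-0.5,0,0],[255,-0.14,-0.5,0,0],[255,-0.16,-0.5,0,0],[255,0,0,0,0]]]'
python3 st.py 0.619 -0.2417 0.187
```

```text
time: 4.6
position: [0.5978, -0.1978, 0.1897]
tool_rot: [0.969, 0.248, 0.002, 0.002]
ft_force: [11.3, -7.1, -8.5]
opening: 0.011
finger_force: 24.9
t 4.6 p [ 0.5978 -0.1978  0.1897] yaw 28.68 to go cm [-0.25  4.87  0.29] F [11.3 -7.1 -8.5] open 0.011 j [-0.4   0.24  1.48 -0.    1.42  0.67]
```

```bash
python3 -m inch '[[[255,0,-0.15,0,0],[255,0,-0.1,0,0],[255,0,0,0,0]]]'
python3 st.py 0.619 -0.2417 0.187
```

```text
time: 4.9
position: [0.5975, -0.1976, 0.1898]
tool_rot: [0.969, 0.247, 0.002, 0.003]
ft_force: [17.7, -13.5, -11.4]
opening: 0.0103
finger_force: 24.9
t 4.9 p [ 0.5975 -0.1976  0.1898] yaw 28.6 to go cm [-0.22  4.9   0.32] F [ 17.7 -13.5 -11.4] open 0.0103 j [-0.4   0.23  1.48 -0.    1.42  0.67]
```

The lever is at its stop: 49 mm of travel, and the force rises without further motion. Now release, lift and check.

```bash
python3 -m inch '[[[100,0,0,0,0],[100,0,0,0,0],[100,0,0,0,0],[100,0,0,-3,0],[100,0,0,-3,0],[100,0,0,-3,0],[60,-4,3,0,0],[60,-4,3,0,0],[60,-4,3,0,0],[60,0,4,0,0],[60,0,4,0,0],[60,0,4,0,0],[60,0,0,0,0]]]'
python3 st.py 0.4813 -0.2896 0.19
python3 - <<'E'
from h import *
a=viewer.get_image("scene")[160:270,75:225];b=viewer.get_image("top")[120:245,280:420]
cv2.imwrite("pics/e.png",np.hstack([cv2.resize(a,(450,330)),cv2.resize(b,(350,330))])[:,:,::-1])
E
```

```text
time: 6.2
position: [0.5903, -0.4398, 0.2745]
tool_rot: [0.969, 0.246, -0.002, -0.002]
ft_force: [0.2, 0.6, -1.1]
opening: 0.065
finger_force: 0.0
t 6.2 p [ 0.5903 -0.4398  0.2745] yaw 28.51 to go cm [ -2.39 -18.35   8.55] F [ 0.2  0.6 -1.1] open 0.065 j [-0.71  0.51  0.98 -0.    1.65  0.36]
```

View pics/e.png

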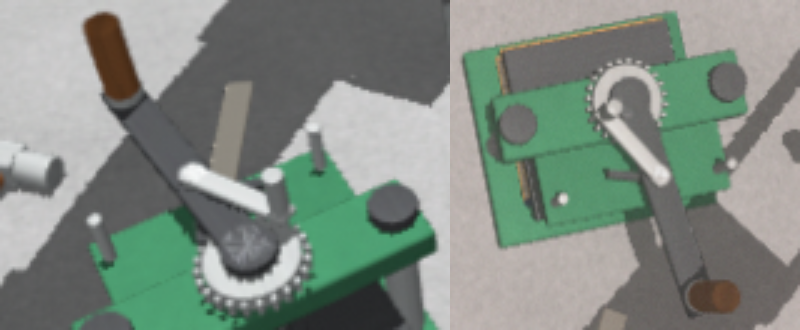

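The peg now stands left of the screw as seen from the grip: scene panel (275,178), top panel (613,107). The handle turned back slightly, with the grip top at scene (104,22) and top (725,298). I'll re-measure both.

Run:
```python
from h import *
s=lambda u,v:("scene",75+u/3-.33,160+v/3-.33)
t=lambda u,v:("top",280+(u-450)/2.5-.3,120+v/2.64-.3)
g,e=tri(s(104,22),t(725,298));q,f=tri(s(275,178),t(613,107));print(g,e,q,f)
ax=np.array([.6126,-.2178]);d=g[:2]-ax;r=np.linalg.norm(d);u=d/r;v=np.array([-u[1],u[0]]);w=q[:2]-ax
yaw=np.degrees(np.arctan2(-u[1],-u[0]));print("R",r,"yaw",yaw,"handle",np.radians(yaw)-.203,"peg",w@u,w@v)
```

```text
[ 0.47011986 -0.26645275  0.21282404] 0.0022751603359825235 [ 0.6000476  -0.19578861  0.18752623] 0.00203188912262936
R 0.15055789959513133 yaw 18.85351683143643 handle 0.12605594428873446 peg 0.004765957389224855 -0.024886734238633648
```

```bash
python3 -m inch '[[[60,0,0,0,8.5],[60,0,0,0,1.2],[60,-1.15,-4,0,0],[60,-1.15,-4,0,0],[60,-1.15,-4,0,0],[60,-1.15,-4,0,0],[60,-1.15,-4.2,0,0],[60,0,0,0,0],[60,0,0,0,0]]]'
python3 st.py 0.4701 -0.2665 0.19
```

```text
time: 7.2
position: [0.4701, -0.2628, 0.2811]
tool_rot: [0.986, 0.167, 0.001, 0.001]
ft_force: [-0.4, 0.5, 0.2]
opening: 0.0651
finger_force: 0.0
t 7.2 p [ 0.4701 -0.2628  0.2811] yaw 19.19 to go cm [-0.14  0.33  9.11] F [-0.4  0.5  0.2] open 0.0651 j [-0.6  -0.05  1.61 -0.    1.57  0.63]
```

```bash
python3 -m inch '[[[60,-0.15,0.33,3,0],[60,0,0,3,0],[60,0,0,3,0],[60,0,0,0,0],[150,0,0,0,0],[200,0,0,0,0],[200,0,0,0,0],[200,0,0,0,0]]]' 20
python3 st.py 0.4701 -0.2665 0.19
```

```text
time: 8.0
position: [0.4713, -0.2686, 0.1922]
tool_rot: [0.986, 0.165, 0.001, 0.001]
ft_force: [-1.0, 0.2, 6.6]
opening: 0.021
finger_force: 21.5
t 8.0 p [ 0.4713 -0.2686  0.1922] yaw 18.97 to go cm [-0.04 -0.24  0.22] F [-1.   0.2  6.6] open 0.021 j [-0.61  0.    1.72 -0.    1.41  0.63]
```

```bash
cat > rr.py <<'E'
from h import *
from scipy.spatial.transform import Rotation as R
o=env.observe();M=R.from_quat(o["tool_rot"]).as_matrix();d=np.array([.6126,-.2178])-o["position"][:2]
a=np.arctan2(d[1],d[0]);print("t",round(o["time"],2),"R",np.linalg.norm(d).round(4),"handle",round(a-.203,3),"yaw-err deg",np.degrees(np.arctan2(M[1,0],M[0,0])-a).round(1),"z",o["position"][2].round(3),"F tool",(M.T@o["ft_force"]).round(1),o["opening"].round(4))
E
python3 -m inch '[[[200,0.11,-1.83,0,7],[200,0.11,-1.83,0,7],[200,0.11,-1.83,0,7],[200,0,0,0,0]]]'; python3 rr.py
```

```text
time: 8.4
position: [0.4627, -0.2126, 0.1922]
tool_rot: [1.0, -0.02, 0.001, 0.001]
ft_force: [-4.5, -0.4, 7.9]
opening: 0.0215
finger_force: 21.6Traceback (most recent call last):
  File "rr.py", line 4, in <module>
    a=np.arctan2(d[1],d[0]);print("t",round(o["time"],2),"R",np.linalg.norm(d).round(4),"handle",round(a-.203,3),"yaw-err deg",np.degrees(np.arctan2(M[1,0],M[0,0])-a).round(1),"z",o["position"][2].round(3),"F tool",(M.T@o["ft_force"]).round(1),o["opening"].round(4))
                                                                                                                                                                                                                                                    ^^^^^^^^^^^^^^^^^^
AttributeError: 'float' object has no attribute 'round'
```

```bash
sed -i 's/,o\["opening"\].round(4)//' rr.py
python3 -m inch '[[[200,0.11,-1.83,0,7],[200,0.11,-1.83,0,7],[200,0.11,-1.83,0,7],[200,0,0,0,0]]]' >/dev/null; python3 rr.py
```

```text
t 8.8 R 0.15 handle -0.608 yaw-err deg -0.0 z 0.192 F tool [ -8.2   1.1 -11.4]
```

```bash
python3 -m inch '[[[200,0.11,1.83,0,-7],[200,0.11,1.83,0,-7],[200,0.11,1.83,0,-7],[200,0.11,1.83,0,-7],[200,0.11,1.83,0,-7],[200,0,0,0,0]]]' >/dev/null; python3 rr.py
python3 -m inch '[[[200,0.11,1.83,0,-7],[200,0.11,1.83,0,-7],[200,0.11,1.83,0,-7],[200,0.11,1.83,0,-7],[200,0.11,1.83,0,-7],[200,0,0,0,0]]]' >/dev/null; python3 rr.py
```

```text
t 9.4 R 0.1501 handle 0.027 yaw-err deg -1.0 z 0.192 F tool [ 0.5 -2.4 -9.1]
t 10.0 R 0.1506 handle 0.634 yaw-err deg -0.8 z 0.192 F tool [ 2.4 -2.9 -9.2]
```

```bash
python3 -m inch '[[[200,0.11,-1.83,0,7],[200,0.11,-1.83,0,7],[200,0.11,-1.83,0,7],[200,0.11,-1.83,0,7],[200,0.11,-1.83,0,7],[200,0.11,-1.83,0,7],[200,0.11,-1.83,0,7],[200,0.11,-1.83,0,7],[200,0.11,-1.83,0,7],[200,0.11,-1.83,0,7],[200,0,0,0,0]]]' >/dev/null; python3 rr.py
python3 -m inch '[[[200,0.11,1.83,0,-7],[200,0.11,1.83,0,-7],[200,0.11,1.83,0,-7],[200,0.11,1.83,0,-7],[200,0.11,1.83,0,-7],[200,0.11,1.83,0,-7],[200,0.11,1.83,0,-7],[200,0.11,1.83,0,-7],[200,0.11,1.83,0,-7],[200,0.11,1.83,0,-7],[200,0,0,0,0]]]' >/dev/null; python3 rr.py
python3 - <<'E'
from h import *
a=viewer.get_image("scene")[190:360,90:250];cv2.imwrite("pics/f.png",np.hstack([cv2.resize(np.load("pics/scene1.npy")[190:360,90:250],(400,425)),cv2.resize(a,(400,425))])[:,:,::-1])
E
```

```text
t 11.1 R 0.1501 handle -0.609 yaw-err deg 0.0 z 0.192 F tool [ -4.7  -0.2 -11. ]
t 12.2 R 0.1506 handle 0.631 yaw-err deg -0.6 z 0.192 F tool [ 4.5 -3.  -9.7]
```

View pics/f.png

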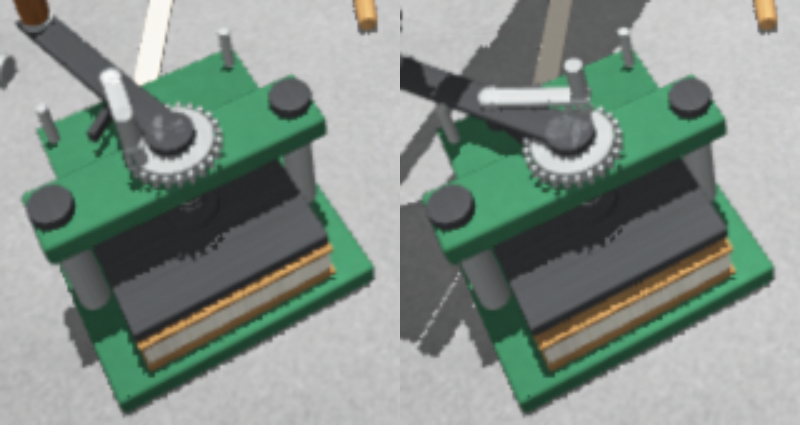

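The right panel shows the plate rising: its front edge moved from (137,333) to about (535,328), with a growing gap above the book. The lever is still on the loosening side. Two more cycles.

```bash
python3 -m inch '[[[200,0.11,-1.83,0,7],[200,0.11,-1.83,0,7],[200,0.11,-1.83,0,7],[200,0.11,-1.83,0,7],[200,0.11,-1.83,0,7],[200,0.11,-1.83,0,7],[200,0.11,-1.83,0,7],[200,0.11,-1.83,0,7],[200,0.11,-1.83,0,7],[200,0.11,-1.83,0,7],[200,0,0,0,0]]]' >/dev/null; python3 rr.py
python3 -m inch '[[[200,0.11,1.83,0,-7],[200,0.11,1.83,0,-7],[200,0.11,1.83,0,-7],[200,0.11,1.83,0,-7],[200,0.11,1.83,0,-7],[200,0.11,1.83,0,-7],[200,0.11,1.83,0,-7],[200,0.11,1.83,0,-7],[200,0.11,1.83,0,-7],[200,0.11,1.83,0,-7],[200,0,0,0,0]]]' >/dev/null; python3 rr.py
python3 -m inch '[[[200,0.11,-1.83,0,7],[200,0.11,-1.83,0,7],[200,0.11,-1.83,0,7],[200,0.11,-1.83,0,7],[200,0.11,-1.83,0,7],[200,0.11,-1.83,0,7],[200,0.11,-1.83,0,7],[200,0.11,-1.83,0,7],[200,0.11,-1.83,0,7],[200,0.11,-1.83,0,7],[200,0,0,0,0]]]' >/dev/null; python3 rr.py
python3 -m inch '[[[200,0.11,1.83,0,-7],[200,0.11,1.83,0,-7],[200,0.11,1.83,0,-7],[200,0.11,1.83,0,-7],[200,0.11,1.83,0,-7],[200,0.11,1.83,0,-7],[200,0.11,1.83,0,-7],[200,0.11,1.83,0,-7],[200,0.11,1.83,0,-7],[200,0,0,0,0]]]' >/dev/null; python3 rr.py
python3 -m inch '[[[60,0,0,0,0],[60,0,0,0,0],[60,0,0,0,0],[60,0,0,0,0],[60,0,0,-3,0],[60,0,0,-4,0],[60,0,0,-3,0],[60,-3,0,0,0],[60,-3,0,0,0],[60,-3,0,0,0],[60,0,0,0,0],[60,0,0,0,0]]]'
python3 - <<'E'
from h import *
a=viewer.get_image("scene")[160:360,60:260];cv2.imwrite("pics/g.png",np.hstack([cv2.resize(np.load("pics/scene1.npy")[160:360,60:260],(400,400)),cv2.resize(a,(400,400))])[:,:,::-1])
E
```

```text
t 13.35 R 0.1502 handle -0.607 yaw-err deg -0.1 z 0.192 F tool [-4.4 -0.4 -8.7]
t 14.45 R 0.1508 handle 0.63 yaw-err deg -0.6 z 0.192 F tool [ 4.8 -2.5 -9.1]
t 15.55 R 0.1504 handle -0.606 yaw-err deg -0.2 z 0.192 F tool [-3.  -0.3 -8. ]
t 16.55 R 0.1508 handle 0.508 yaw-err deg -0.6 z 0.192 F tool [ 5.5 -2.7 -8.2]
time: 17.75
position: [0.4263, -0.3737, 0.2898]
tool_rot: [0.94, 0.341, 0.0, -0.0]
ft_force: [0.6, 0.1, 0.7]
opening: 0.0654
finger_force: 0.0
```

View pics/g.png

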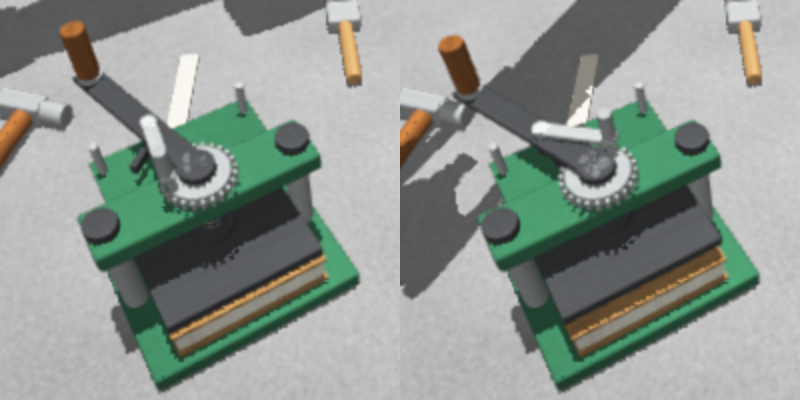

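The plate's front edge moved up 13–15 px in the 2x view. At about 0.4 px/mm vertically that is roughly 16 mm, in line with about 4 rad of screw turn. The lever is on the loosening side and the gripper is clear.

```bash
python3 -c "
from station import finish_job
print(finish_job())"
```

```text
the job is handed in; nothing more can be done
None
```

The job is handed in: the lever is at its loosening stop, the pressing plate is up about 16 mm (estimated from the camera, 10 mm needed), and the gripper is clear of the press, at about 18 s of the 61 s allowed.

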